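# Put the soldering supplies back in their matching trays

## Task

Tidy the bench: put each of the four soldering supplies into the shallow tray made for it, the silver-white solder spool in the round white-floored tray, the small copper wick spool in the small orange-floored tray, the gold tin in the yellow-floored tray and the black tape cutter lengthwise in the oblong black-floored tray. Each must stand upright and flat on the floor of its tray, inside the rim, and be let go. Leave the opened phone and the green blower where they lie.

Things in the scene. Friction and masses are not known exactly. Their poses are not given: they have to be found in the camera images.
- solder_spool: loose: spool of silver-grey solder wire with white flanges, 51 mm diameter, 39 mm high, standing on a flange on the large green bench mat (its flat top is at z = 0.014, 14 mm above the table), about 0.12 kg, grasp across its diameter. Origin: centre of its underside, z up along its axis
- copper_spool: loose: small spool of copper-coloured desoldering wick, 24 mm diameter, 16 mm high, standing on a flange on the large green bench mat (its flat top is at z = 0.014, 14 mm above the table), about 0.03 kg, grasp across its diameter. Origin: centre of its underside, z up along its axis
- tin: loose: round gold paste tin with a closed fixed lid, 44 mm diameter, 22 mm high (the lower 11 mm are 41 mm across), standing on the mat, about 0.06 kg. Origin: centre of its underside, z up along its axis
- cutter: loose: black tape cutter with a grey round face on its flank, 28 mm wide along its x, 69 mm long along its y, 58 mm high, standing on its base on the mat, about 0.14 kg; grasp across the 28 mm width. Origin: centre of its underside, z up; either way round is right in its tray
- white_nest: fixed to the mat: round shallow grey tray with a white floor, inside diameter 67 mm, outside 73 mm; floor 3 mm above the mat, rim 3 mm wide with its top 8 mm above the mat. Holder of the solder spool. Origin: centre of its underside, z up
- orange_nest: fixed to the mat: round shallow grey tray with an orange floor, inside diameter 40 mm, outside 46 mm; floor 3 mm above the mat, rim 3 mm wide with its top 8 mm above the mat. Holder of the small copper spool. Origin: centre of its underside, z up
- yellow_nest: fixed to the mat: round shallow grey tray with a yellow floor, inside diameter 60 mm, outside 66 mm; floor 3 mm above the mat, rim 3 mm wide with its top 8 mm above the mat. Holder of the gold tin. Origin: centre of its underside, z up
- black_nest: fixed to the mat: oblong shallow grey tray with a black floor, inside 44 mm along its x and 85 mm along its y (outside 50 x 91 mm); floor 3 mm above the mat, rim 3 mm wide with its top 8 mm above the mat. Holder of the tape cutter, whose y lies along the tray's y, either way round. Origin: centre of its underside, z up
- open_phone: loose bystander, to be left alone: opened phone showing battery and boards, 152 mm (its x) by 72 mm (its y), 8 mm thick, lying on a blue mat to the right of the green one. Origin: centre of its underside
- blower: loose bystander, to be left alone: green rubber air blower, 142 mm (its x) by 55 mm, 58 mm high, lying on the table to the left of the green mat. Origin: centre of its underside

How it is judged:
By the outcome, as a careful person would: the job done as asked, in the order asked, and still so for the second after the job is handed in, with the robot touching nothing.
It also fails if it takes over 99 s, if anything falls off the work surface, if the arm or the gripper's body presses on something with over 40 N, if the wrist force passes 120 N, or if a joint passes its speed limit or range.

## Robot

A 7-joint arm with a two-finger parallel gripper is mounted at the origin on a cart in front of the work surface, level with it; the furniture and walls round the work are solid. World frame = base frame: x ahead of the robot, y to its left, z up, the work surface at z = 0. Lengths are in m, angles in rad, forces in N, time in s.
With the tool pointing down it reaches from about 0.425 to 0.925 m from the base axis. Payload 6.8 kg.
Tool frame: the origin (TCP) lies on the front face of the gripper's body, between the roots of the fingers; the fingertips stand 73 mm ahead of it and the grasp point (between the pads) lies 54 mm ahead of it (env.nose_length is the distance from the TCP to the fingertips, in m); z points along the fingers, y is the line along which they close (so a half turn about z gives the same grasp; the last joint's range is limited). The gripper opens to 85 mm and grips with 20 to 120 N. Pads are 22 mm wide; open, the fingers measure 114 mm over their backs; the gripper's body (76 mm by 85 mm) begins 54 mm behind the grasp point. The pads swing forward as they close: fully open they stand 13 mm farther back than shut.
Start: joints at [1.192, 0.477, 0.022, 1.555, -0.011, 1.109, -0.083], TCP at [0.181, -0.65, 0.304] pointing down, gripper open.
Joint ranges: [-2.96, 2.96], [-0.34, 2.1], [-1.41, 1.46], [0.24, 2.44], [-1.37, 4.51], [0.17, 1.92], [-2.96, 2.96]. Speed limits (rad/s): [2.39, 2.39, 3.14, 3.14, 3.14, 3.14, 3.14].

## Interface

Orientations are given as a unit quaternion [w, x, y, z].
In Python, from cell import env, kin, camera, calibration, job gives the robot as it stands. The module is installed in compiled form; this text tells all that it offers. Calls block until the motion is done:
- env.reach(position, orientation): joint-space move of the TCP to a pose.
- env.movel(position, velocity=0.15, rot=None, stop_force=None): straight line of the TCP; rot=None keeps the orientation; velocity is the mean speed in m/s. With stop_force (N) it stops when the force on the tool has changed by that much, and returns True; else False.
- env.goto_joints(angles): joint-space move.
- env.grip(opening, f_grip=None): finger opening in m; f_grip is the grip in N (None keeps the last); returns when the fingers have stopped.
- env.dwell(seconds).
- kin.inverse_kinematics(position, orientation): joint angles nearest the present ones, or None.
- env.get_state(): the state.
- camera(name): name is "side" or "top" or "wrist"; returns (picture, depth): 400x640x3 uint8, blue, green, red; 400x640 float32, m along the optical axis (not along the pixel's ray), 0 where there is no reading.
- calibration(name): a dict with "fx", "fy", "cx", "cy" (pixels), "rvec" (rotation vector, rad) and "tvec" (3), from world to camera coordinates, as OpenCV has them. Camera axes: x right, y down, z forward; pixel columns grow to the right and rows downward; lengths in m; the calibration is good to about 2 mm. A picture is of the moment at which its call begins: read the wrist's pose just before it. calibration takes no time and is no camera call; for the wrist camera it gives the pose at the moment of the call.
A pose or a line that the arm cannot do raises env.PlanningError and nothing moves.
- job.job_done(): hands the job in; it is judged then, once.
The state is a dict: "time": time; "qpos": joint angles; "joint_velocities": joint speeds; "joint_torque": joint torques, N m; "tcp_pos": TCP position; "orientation": TCP orientation; "force": force on the tool from outside, world axes, zero at the start; "torque": the same for the moment, N m; "opening": finger opening in m; "gripper_force": force on a finger pad.
Only numpy, scipy, OpenCV 4.12 (cv2) and the standard library are available. Lean on these libraries where they do the work, as an engineer would, in place of code of your own. Each camera call takes 0.05 s, during which the arm holds its last target. There are 200 camera calls.

## Working session

There is one attempt and no reset: what is moved stays moved. The work goes in short steps, each a Python script; the robot and the scene stay as the last script left them, time stands still between calls to the robot, and variables do not carry over. Pictures are saved under pics/ and viewed, at most 14 in all, crops included, and the job is handed in when it is done.

```bash
mkdir -p pics; python3 - <<'E'
from cell import env,camera,calibration
import cv2,numpy as np
for n in("top","side"):
    p,d=camera(n);cv2.imwrite(f"pics/{n}0.png",p);np.save(f"pics/{n}0.npy",d)
    c=calibration(n);print(n,c)
s=env.get_state();print(s['tcp_pos'],s['orientation'],s['time'],env.nose_length)
E
```

```text
top {'fx': 368.37439956487583, 'fy': 368.37439956487583, 'cx': 312.1105513814797, 'cy': 201.79981174377264, 'rvec': array([ 2.15956472, -2.18375097,  0.12274071]), 'tvec': array([-0.05731395,  0.48071274,  1.11467572])}
side {'fx': 427.28747142691617, 'fy': 427.28747142691617, 'cx': 316.56258771522886, 'cy': 199.86660566391268, 'rvec': array([-0.00464683, -2.86537698,  1.26468405]), 'tvec': array([0.48119574, 0.06396548, 1.20231393])}
[ 0.18046408 -0.65001664  0.30305071] [-7.88331360e-04  9.90846018e-01  1.34994530e-01 -1.57587491e-04] 0.1 0.0726
```

View pics/top0.png

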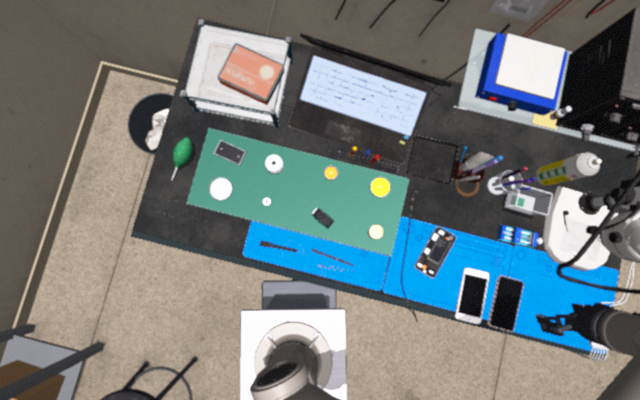

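View pics/side0.png

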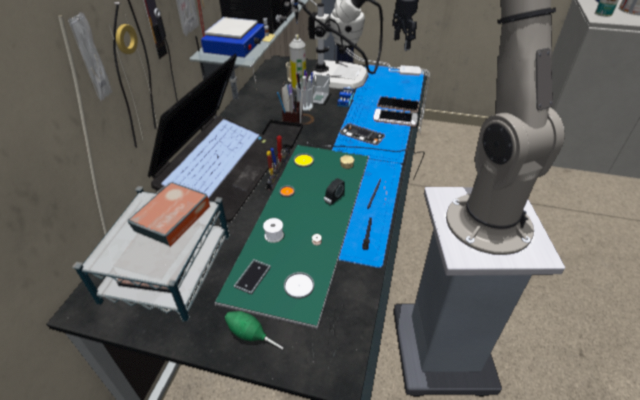

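Top view: black tray (229,152), solder spool (274,163), white tray (221,188), copper spool (266,202), orange tray (331,173), yellow tray (380,187), cutter (323,217) and tin (376,232). The side view shows the same layout. I'll get coarse positions first, then refine them with the wrist camera.

```bash
cat > h.py <<'E'
from cell import env,kin,camera,calibration,job
import cv2,numpy as np
from scipy.spatial.transform import Rotation as R
def ray(c,u,v,z):
    """pixel -> world point on plane z"""
    M=cv2.Rodrigues(c['rvec'])[0];o=-M.T@c['tvec']
    d=M.T@np.array([(u-c['cx'])/c['fx'],(v-c['cy'])/c['fy'],1.])
    return o+d*(z-o[2])/d[2]
def proj(c,P):
    K=np.array([[c['fx'],0,c['cx']],[0,c['fy'],c['cy']],[0,0,1]])
    return cv2.projectPoints(np.atleast_2d(np.float64(P)),c['rvec'],c['tvec'],K,None)[0][:,0]
def down(yaw):
    """tool down, finger-closing line (tool y) at angle yaw from world x"""
    yv=np.array([np.cos(yaw),np.sin(yaw),0]);z=np.array([0,0,-1.])
    q=R.from_matrix(np.c_[np.cross(yv,z),yv,z]).as_quat();return q[[3,0,1,2]]
E
python3 - <<'E'
from h import *
c=calibration("top")
for n,u,v,z in [("black",229,152,.02),("solder",274,163,.053),("white",221,188,.02),("copper",266,202,.03),("orange",331,173,.02),("yellow",380,187,.02),("cutter",323,217,.06),("tin",376,232,.036),("matA",207,130,.014),("matB",409,178,.014),("matC",390,255,.014),("phone",435,252,.01),("blower",182,152,.03)]:
    p=ray(c,u,v,z);print(n,p.round(3),np.hypot(*p[:2]).round(3))
w=calibration("wrist");M=cv2.Rodrigues(w['rvec'])[0];s=env.get_state()
T=R.from_quat(np.array(s['orientation'])[[1,2,3,0]]).as_matrix()
print("cam in tool",T.T@(-M.T@w['tvec']-s['tcp_pos']),(T.T@M.T).round(3),w['fx'],w['cx'],w['cy'])
for x,y in[(.55,.15),(.6,-.2)]:
  for yaw in np.arange(-180,180,30):
    q=kin.inverse_kinematics([x,y,.35],down(np.radians(yaw)))
    print(x,y,yaw,None if q is None else np.round(q,2))
E
```

```text
black [0.641 0.197 0.02 ] 0.671
solder [0.597 0.052 0.053] 0.6
white [0.527 0.221 0.02 ] 0.571
copper [0.48  0.079 0.03 ] 0.487
orange [ 0.571 -0.123  0.02 ] 0.584
yellow [ 0.525 -0.276  0.02 ] 0.593
cutter [ 0.43  -0.094  0.06 ] 0.441
tin [ 0.384 -0.256  0.036] 0.462
matA [0.715 0.269 0.014] 0.764
matB [ 0.553 -0.369  0.014] 0.665
matC [ 0.314 -0.301  0.014] 0.435
phone [ 0.321 -0.442  0.01 ] 0.546
blower [0.64  0.341 0.03 ] 0.725
cam in tool [ 0.08055851 -0.0001166  -0.06930594] [[ 0.    -0.949 -0.316]
 [ 1.     0.    -0.001]
 [ 0.001 -0.316  0.949]] 352.5913087841296 324.2386731746418 195.73799416813094
0.55 0.15 -180 [ 0.49  0.51 -1.18  1.7   0.49  1.27  2.34]
0.55 0.15 -150 [-1.27  0.55  1.29  1.81 -0.56  1.22 -2.43]
0.55 0.15 -120 [ 0.24  0.36 -0.78  1.72  0.27  1.18 -2.71]
0.55 0.15 -90 [ 0.28  0.38 -0.84  1.71  0.3   1.18 -2.21]
0.55 0.15 -60 [ 0.33  0.4  -0.91  1.71  0.34  1.2  -1.72]
0.55 0.15 -30 [ 0.38  0.43 -0.99  1.71  0.38  1.21 -1.23]
0.55 0.15 0 [ 0.39  0.43 -1.01  1.71  0.39  1.22 -0.71]
0.55 0.15 30 [ 0.41  0.44 -1.04  1.71  0.41  1.23 -0.2 ]
0.55 0.15 60 [ 0.43  0
[... 189 characters left out ...]
 0.49  1.27  1.82]
0.6 -0.2 -180 [ 0.16  0.37  0.08  1.61 -0.03  1.16 -2.89]
0.6 -0.2 -150 [ 0.24  0.37 -0.02  1.61  0.01  1.16 -2.4 ]
0.6 -0.2 -120 [ 0.3   0.37 -0.11  1.6   0.04  1.17 -1.91]
0.6 -0.2 -90 [ 0.38  0.38 -0.22  1.6   0.09  1.17 -1.42]
0.6 -0.2 -60 [ 0.42  0.38 -0.27  1.59  0.11  1.18 -0.91]
0.6 -0.2 -30 [ 0.5   0.4  -0.38  1.59  0.15  1.18 -0.43]
0.6 -0.2 0 [ 0.58  0.41 -0.49  1.58  0.2   1.2   0.05]
0.6 -0.2 30 [ 0.66  0.43 -0.6   1.58  0.26  1.21  0.54]
0.6 -0.2 60 [ 0.67  0.44 -0.62  1.58  0.26  1.21  1.05]
0.6 -0.2 90 [ 0.73  0.46 -0.7   1.57  0.31  1.23  1.54]
0.6 -0.2 120 [ 1.    0.64 -1.18  1.56  0.6   1.36  1.85]
0.6 -0.2 150 [ 1.    0.64 -1.18  1.56  0.6   1.36  2.37]
```

```bash
python3 - <<'E'
from h import *
import pickle
for i,(x,y) in enumerate([(.54,-.2),(.56,.1)]):
    env.reach([x,y,.31],down(-np.pi/2)); 
    c=calibration("wrist");p,d=camera("wrist")
    cv2.imwrite(f"pics/w{i}.png",p);np.save(f"pics/w{i}.npy",d);pickle.dump(c,open(f"pics/w{i}.pkl","wb"))
    s=env.get_state();print(s['tcp_pos'],s['time'],s['qpos'].round(2) if hasattr(s['qpos'],'round') else s['qpos'])
E
```

```text
[ 0.53965952 -0.20126038  0.30992651] 2.225 [ 0.43  0.32 -0.22  1.78  0.08  1.05 -1.4 ]
[0.56048103 0.09764499 0.30987866] 3.425 [ 0.01  0.32 -0.36  1.79  0.13  1.05 -1.97]
```

View pics/w0.png

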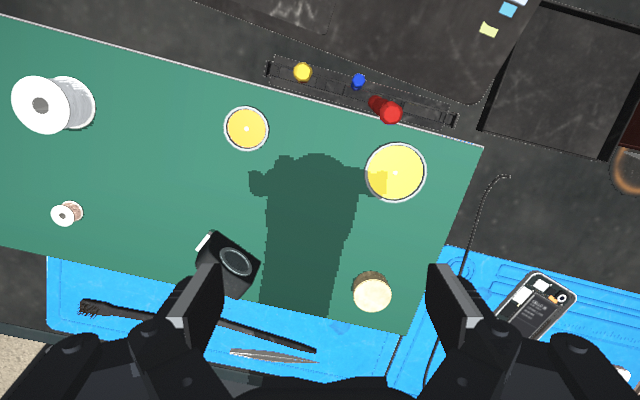

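View pics/w1.png

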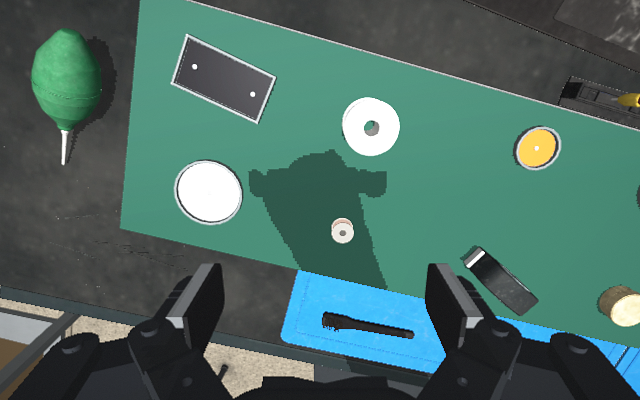

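Wrist views. In w1: black tray corners (187,35), (275,75), (258,122), (172,83); white tray (208,192); solder spool (371,127); copper spool (343,230). In w0: orange tray (246,129), yellow tray (396,172), tin (372,294), cutter about (228,262). Next I'll measure these with masks and depth.

```bash
python3 - <<'E'
from h import *
import pickle
C=[];
for i in (0,1):
    c=pickle.load(open(f"pics/w{i}.pkl","rb"));d=np.load(f"pics/w{i}.npy");im=cv2.imread(f"pics/w{i}.png")
    M=cv2.Rodrigues(c['rvec'])[0]
    v,u=np.mgrid[:400,:640]
    P=np.stack([(u-c['cx'])/c['fx']*d,(v-c['cy'])/c['fy']*d,d],-1)-c['tvec']
    P=P@M; P[d==0]=9; C.append((c,P,im))
    mat=P[100:160,200:330,2];print("mat z",np.median(mat[mat<1]).round(4))
def top(i,xy,r,zlo,zhi):
    P=C[i][1].reshape(-1,3);k=(np.hypot(P[:,0]-xy[0],P[:,1]-xy[1])<r)&(P[:,2]>zlo)&(P[:,2]<zhi);return P[k]
for n,i,xy,r,z in[("solder",1,(.597,.052),.05,.053),("copper",1,(.48,.079),.03,.030),("tin",0,(.384,-.256),.05,.036),("tin",1,(.384,-.256),.05,.036)]:
    Q=top(i,xy,r,z-.004,z+.004)
    if len(Q)>5:
        (a,b),rr=cv2.minEnclosingCircle(Q[:,:2].astype(np.float32));print(n,i,len(Q),"c",round(a,4),round(b,4),"d",round(2*rr,4),"z",np.median(Q[:,2]).round(4))
# trays: floors by colour component at seed, ray onto floor z .017
for n,i,s in[("white",1,(208,192)),("orange",1,(530,148)),("orange",0,(240,122)),("yellow",0,(400,160)),("black",1,(225,80)),("solderTop",1,(350,120)),("copperTop",1,(335,228)),("tinTop",0,(372,294))]:
    c,P,im=C[i];z=dict(solderTop=.053,copperTop=.030,tinTop=.036).get(n,.017)
    m=np.zeros((402,642),np.uint8);g=cv2.GaussianBlur(im,(3,3),0)
    cv2.floodFill(g,m,s,0,(28,)*3,(28,)*3,cv2.FLOODFILL_MASK_ONLY|cv2.FLOODFILL_FIXED_RANGE|(255<<8)|4)
    k=max(cv2.findContours(m[1:-1,1:-1],0,1)[0],key=cv2.contourArea)[:,0]
    W=np.array([ray(c,a,b,z)[:2] for a,b in k]).astype(np.float32)
    (a,b),(w,h),t=cv2.minAreaRect(W);e=cv2.fitEllipse(W)
    print(n,i,"rect",np.round([a,b,w,h,t],4),"ell",np.round(e[0]+e[1],4))
for i in(0,1):
  for lo,hi in((.02,.08),(.05,.08),(.066,.08)):
    Q=top(i,(.43,-.09),.06,lo,hi)
    if len(Q)>5:print("cutter",i,lo,len(Q),Q[:,2].max().round(4),np.round(sum(map(list,cv2.minAreaRect(Q[:,:2].astype(np.float32))[:2]),[])+[cv2.minAreaRect(Q[:,:2].astype(np.float32))[2]],4))
Q=np.r_[top(0,(.43,-.09),.06,.022,.08),top(1,(.43,-.09),.06,.022,.08)].astype(np.float32)
print("merged",cv2.minAreaRect(Q[:,:2]),cv2.boxPoints(cv2.minAreaRect(Q[:,:2])).round(4).tolist())
E
```

```text
mat z 0.0136
mat z 0.0134
solder 1 2201 c 0.5979 0.0543 d 0.0511 z 0.0521
copper 1 331 c 0.4825 0.0782 d 0.024 z 0.0292
tin 0 1024 c 0.3861 -0.2555 d 0.0443 z 0.0354
tin 1 801 c 0.3863 -0.2534 d 0.0444 z 0.0351
white 1 rect [ 0.5251  0.2223  0.0639  0.0656 44.3551] ell [0.5251 0.2222 0.0637 0.0649]
orange 1 rect [ 5.71900e-01 -1.22300e-01  3.49000e-02  3.62000e-02  5.02071e+01] ell [ 0.5721 -0.1222  0.0341  0.0366]
orange 0 rect [ 5.72000e-01 -1.22100e-01  3.67000e-02  3.64000e-02  4.24547e+01] ell [ 0.572  -0.1217  0.0362  0.0368]
yellow 0 rect [ 0.527  -0.2782  0.0569  0.0513 31.7991] ell [ 0.527  -0.2783  0.0501  0.0585]
black 1 rect [6.3980e-01 1.9700e-01 8.5200e-02 4.3700e-02 6.4577e+01] ell [0.64   0.1973 0.0482 0.1052]
solderTop 1 rect [5.98800e-01 5.54000e-02 5.07000e-02 5.07000e-02 8.98585e+01] ell [0.5988 0.0557 0.0486 0.0526]
copperTop 1 rect [0.4826 0.0789 0.0225 0.0217 0.2577] ell [0.4829 0.0787 0.0217 0.0219]
tinTop 0 rect [ 3.86400e-01 -2.54700e-01  3.99000e-02  4.05000e-02  7.70849e+01] ell [ 0.3863 -0.2551  0.0396  0.0399]
cutter 0 0.02 2236 0.0726 [ 4.32200e-01 -9.44000e-02  6.83000e-02  2.76000e-02  4.90045e+01]
cutter 0 0.05 1272 0.0726 [ 4.30100e-01 -9.69000e-02  6.02000e-02  2.76000e-02  4.89964e+01]
cutter 0 0.066 539 0.0726 [ 4.23100e-01 -1.03900e-01  3.65000e-02  2.65000e-02  4.97109e+01]
cutter 1 0.02 2144 0.0721 [ 4.32500e-01 -9.20000e-02  6.60000e-02  2.82000e-02  5.03938e+01]
cutter 1 0.05 1541 0.0721 [ 4.30200e-01 -9.48000e-02  5.87000e-02  2.82000e-02  5.05521e+01]
cutter 1 0.066 780 0.0721 [ 4.25500e-01 -1.00700e-01  4.18000e-02  2.61000e-02  5.01913e+01]Traceback (most recent call last):
  File "<stdin>", line 31, in <module>
cv2.error: OpenCV(4.12.0) /io/opencv/modules/imgproc/src/convhull.cpp:143: error: (-215:Assertion failed) total >= 0 && (depth == CV_32F || depth == CV_32S) in function 'convexHull'
```

```bash
cat >> h.py <<'E'
H=.19
def pickplace(src,dst,y0,y1,ztcp,w_open,f,w_rel):
    """grasp at src, set down at dst (tray floor 3 mm higher), retreat"""
    env.reach([*src,H],down(y0)); env.grip(w_open)
    env.movel([*src,ztcp],.12); env.grip(0.0,f)
    s=env.get_state();print("grasp open",s['opening'],"F",s['gripper_force'])
    env.movel([*src,H],.15); env.reach([*dst,H],down(y1))
    print("carried open",env.get_state()['opening'])
    env.movel([*dst,ztcp+.02],.12)
    print("touch",env.movel([*dst,ztcp+.003],.03,stop_force=6))
    s=env.get_state();print("z",s['tcp_pos'][2],"want",ztcp+.003)
    env.grip(w_rel); env.movel([*dst,H],.15)
    s=env.get_state();print("t",s['time'],"open",s['opening'])
E
python3 - <<'E'
from h import *
import pickle
# yellow tray rim check by depth
c=pickle.load(open("pics/w0.pkl","rb"));d=np.load("pics/w0.npy");M=cv2.Rodrigues(c['rvec'])[0]
v,u=np.mgrid[:400,:640]
P=((np.stack([(u-c['cx'])/c['fx']*d,(v-c['cy'])/c['fy']*d,d],-1)-c['tvec'])@M)[d>0]
for n,xy,r in(("yellow",(.526,-.277),.042),("orange",(.572,-.122),.032)):
    k=(np.hypot(P[:,0]-xy[0],P[:,1]-xy[1])<r)&(P[:,2]>.0185)&(P[:,2]<.03)
    print(n,k.sum(),cv2.minEnclosingCircle(P[k][:,:2].astype(np.float32)))
h=-np.pi/2;A=np.radians
for p,y in[((.598,.0545),h),((.525,.2223),h),((.4825,.0785),h),((.572,-.122),h),((.3862,-.2547),h),((.526,-.277),h),((.4324,-.0932),A(-40.5)),((.64,.197),A(-25.4))]:
    for z in(.094,H):
        q=kin.inverse_kinematics([*p,z],down(y));print(p,z,None if q is None else np.round(q,2))
pickplace((.598,.0545),(.525,.2223),h,h,.094,.075,40,.066)
cv2.imwrite("pics/a1.png",camera("wrist")[0])
E
```

```text
yellow 584 ((0.5257393717765808, -0.27593547105789185), 0.03315449878573418)
orange 437 ((0.5723601579666138, -0.12201637774705887), 0.022895898669958115)
(0.598, 0.0545) 0.094 [ 0.01  0.64 -0.27  1.87  0.26  0.67 -1.99]
(0.598, 0.0545) 0.19 [ 0.04  0.5  -0.31  1.82  0.2   0.85 -1.94]
(0.525, 0.2223) 0.094 [-0.26  0.61 -0.33  1.94  0.31  0.64 -2.35]
(0.525, 0.2223) 0.19 [-0.21  0.47 -0.38  1.89  0.23  0.83 -2.28]
(0.4825, 0.0785) 0.094 [-0.05  0.51 -0.29  2.13  0.28  0.54 -2.12]
(0.4825, 0.0785) 0.19 [ 0.01  0.35 -0.35  2.08  0.18  0.74 -2.03]
(0.572, -0.122) 0.094 [ 0.27  0.61 -0.22  1.91  0.21  0.64 -1.65]
(0.572, -0.122) 0.19 [ 0.3   0.47 -0.25  1.86  0.15  0.82 -1.6 ]
(0.3862, -0.2547) 0.094 [ 0.61  0.48 -0.2   2.19  0.2   0.49 -1.31]
(0.3862, -0.2547) 0.19 [ 0.61  0.3  -0.18  2.14  0.08  0.71 -1.2 ]
(0.526, -0.277) 0.094 [ 0.51  0.62 -0.18  1.89  0.17  0.65 -1.34]
(0.526, -0.277) 0.19 [ 0.53  0.48 -0.19  1.84  0.12  0.83 -1.3 ]
(0.4324, -0.0932) 0.094 [ 0.38  0.47 -0.36  2.23  0.35  0.49 -0.96]
(0.4324, -0.0932) 0.19 [ 0.44  0.29 -0.42  2.17  0.18  0.71 -0.81]
(0.64, 0.197) 0.094 [-0.07  0.75 -0.46  1.68  0.43  0.81 -1.17]
(0.64, 0.197) 0.19 [-0.03  0.64 -0.52  1.64  0.37  0.97 -1.12]
grasp open 0.05011303804333634 F 41.6239070892334
carried open 0.05021129687643736
touch True
z 0.09809503954880837 want 0.097
t 9.525 open 0.06584558501235796
```

View pics/a1.png

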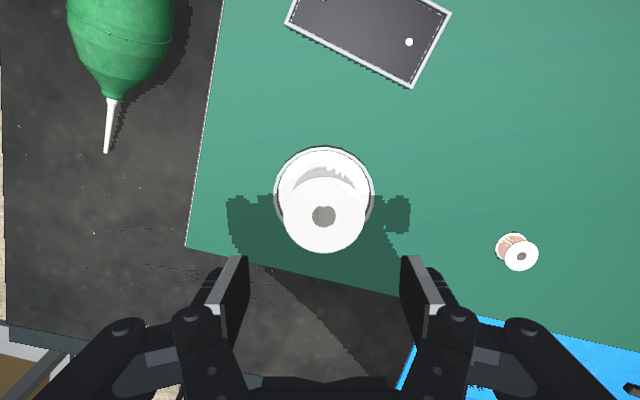

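The spool stands upright around (323,215), inside the white tray. I'll check it by depth at the end. Copper spool next.

```bash
python3 - <<'E'
from h import *
h=-np.pi/2
pickplace((.4825,.0785),(.5722,-.122),h,h,.0932,.050,25,.034)
cv2.imwrite("pics/a2.png",camera("wrist")[0])
E
```

```text
grasp open 0.022395098694086474 F 24.33521032333374
carried open 0.022145403834093875
touch True
z 0.09701226053994563 want 0.09620000000000001
t 15.9 open 0.03432224912892791
```

View pics/a2.png

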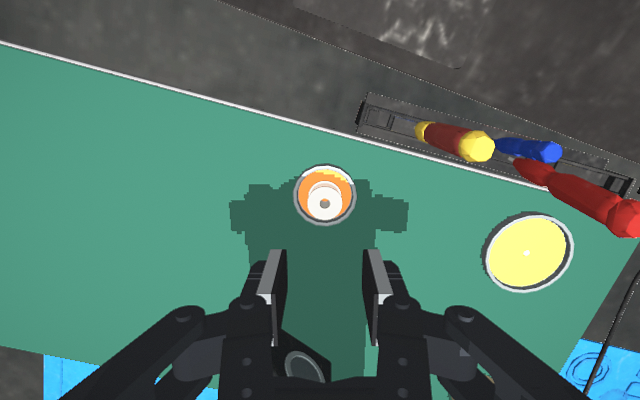

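The copper spool is upright in the orange tray at (325,200). Next come the tin and the cutter.

```bash
python3 - <<'E'
from h import *
h=-np.pi/2
pickplace((.3862,-.2547),(.5258,-.2762),h,h,.0932,.070,30,.055)
cv2.imwrite("pics/a3.png",camera("wrist")[0])
E
```

```text
grasp open 0.042128737931315774 F 29.582768976688385
carried open 0.04212349434413832
touch True
z 0.09715757908461214 want 0.09620000000000001
t 22.4083 open 0.05502107395816918
```

View pics/a3.png

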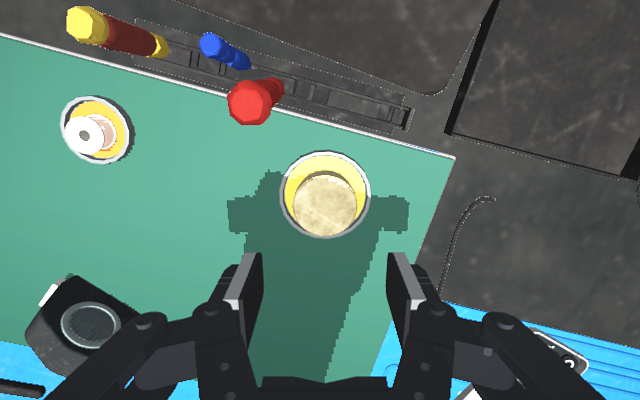

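The tin is flat in the yellow tray at (325,203). The cutter is next, followed by a depth check of all four.

```bash
cat > chk.py <<'E'
from h import *
O=dict(solder=((.525,.2223),.056),copper=((.5722,-.122),.033),tin=((.5258,-.2762),.039),cutter=((.64,.197),.075))
for i,(x,y) in enumerate([(.54,-.2),(.56,.1)]):
    env.reach([x,y,.31],down(-np.pi/2));env.dwell(.2)
    c=calibration("wrist");p,d=camera("wrist");cv2.imwrite(f"pics/f{i}.png",p)
    v,u=np.mgrid[:400,:640];M=cv2.Rodrigues(c['rvec'])[0]
    P=((np.stack([(u-c['cx'])/c['fx']*d,(v-c['cy'])/c['fy']*d,d],-1)-c['tvec'])@M)[d>0]
    for n,(xy,z) in O.items():
        r=np.hypot(*(P[:,:2]-xy).T)
        if n=='cutter':
            Q=P[(r<.07)&(P[:,2]>.03)&(P[:,2]<.1)]
            if len(Q)>50:print(i,n,Q[:,2].max().round(4),cv2.minAreaRect(Q[:,:2].astype(np.float32)))
        else:
            Q=P[(r<.045)&(abs(P[:,2]-z)<.004)]
            if len(Q)>50:
                a,rr=cv2.minEnclosingCircle(Q[:,:2].astype(np.float32));print(i,n,"off mm",np.round((np.array(a)-xy)*1e3,1),"d",round(2*rr,4),"z",np.percentile(Q[:,2],[3,50,97]).round(4),"want",z)
print(env.get_state()['time'])
E
python3 - <<'E'
from h import *
A=np.radians
pickplace((.4324,-.0932),(.64,.197),A(-40.5),A(-25.4),.0985,.060,40,.045)
import chk
E
```

```text
grasp open 0.025342414069292152 F 39.109054086729884
carried open 0.025695108515536427
touch True
z 0.10224961593596713 want 0.1015
t 29.2917 open 0.04470434498326298
0 copper off mm [-1.2 -0.1] d 0.0241 z [0.0307 0.0323 0.0337] want 0.033
0 tin off mm [-1.1 -0.1] d 0.0443 z [0.0367 0.0383 0.0398] want 0.039
1 solder off mm [-0.8 -0.4] d 0.0517 z [0.0539 0.0553 0.0566] want 0.056
1 copper off mm [-1.3 -0.1] d 0.0252 z [0.0302 0.032  0.0333] want 0.033
1 cutter 0.0754 ((0.6390545964241028, 0.19536636769771576), (0.06912416964769363, 0.027988875284790993), 63.797813415527344)
32.5167
```

View pics/f1.png

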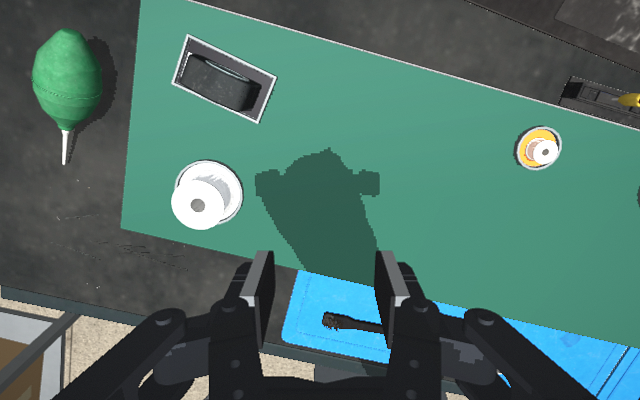

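The cutter sits lengthwise in the black tray at (224,80), the spool in the white tray at (200,200) and the copper spool in the orange tray. By depth, all four are centred within 2 mm and at the right height. The blower hasn't moved.

```bash
python3 -c "
from cell import job;print(job.job_done())"
```

```text
the job is handed in; nothing more can be done
None
```

All four supplies are upright, flat and released in their trays, each within about 2 mm of centre by depth check; the phone and blower were left alone, and the job was handed in at about 33 s.

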